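Release the transport lock under a snap cover

TASK

Release the transport lock of the low grey bench reader in the middle of the table: press the snap tab at the front of its service cover inward and lift the cover off its catch while the tab is held in, then swing the cover up until it stands upright or leans back and leave it open. Then push the black lock slide in the bay underneath from the right all the way over to the left (as seen from the robot), and leave the other things on the bench standing where they are.

Things in the scene. Friction and masses are not known exactly. Their poses are not given: they have to be found in the camera images.
- reader: Low grey bench instrument, fixed, 300 deep (x) x 260 wide (y) x 110 mm high. Origin: centre of its underside; x to its rear, y left (seen from the robot), z up. Front half: a bay 204 mm wide inside, floor 47 mm above the table, shut by the service cover, level with the housing top. A fixed front rim, 110 mm high, spans x = -150 to -131.5 mm, right in front of the tab. Rear deck from x = +24 mm.
- cover (a joint): Service cover, 153 deep x 196 wide x 8 mm plate, 0.1 kg, hinged at its rear edge. 0 shut, 1.57 upright, stop 1.85 (leaning back). Hinge friction 0.2 N m: it stays where left. The tab locks it; with the tab held in, 2 to 3 N up at the tab lifts it (friction of a finger pressing it suffices). From 0.16 the tab may be let go; then push it on from the front, up along its swing (below 1 rad a level push jams).
- cover_edge (a point): Middle of the cover's front edge, on its top face, 153 mm in front of the hinge; it rises with the cover (the plate has a 56 mm wide notch here, in which the tab stands).
- cover_hinge (a point): Middle of the cover's hinge axis, 113 mm above the table at reader x = +22 mm; its axes are the cover's: y along the hinge to the left; shut, x points to the rear and z up.
- tab (a joint): Springy snap tab in the middle of the cover's front, carried by it: upright tongue 40 mm wide, 5 thick, standing 24 mm above the cover (top at 134 mm). Flexes about a root 67 mm below tab_face; 0 at rest, grows as its top is pressed rearwards (away from the robot). Its catch nose clears the rim from 0.13 rad (9 mm at tab_face, 5 N); 0.20 is 13 mm, 7 N; stop 0.28 (18 mm). Springs back.
- tab_face (a point): Middle of the tab's front (robot side) pressing face, 125 mm above the table when shut and at reader x = -130 mm. The front face is flat and free from 111 to 134 mm height.
- lock (a joint): Transport lock slide in the bay, under the cover: a black upright fin 40 mm long in x, 14 mm thick in y, on a steel foot 46 x 30 x 6 mm. In m: 0 = locked, at the right; 0.056 = released, stop at the left (reader +y). Starts between 0 and 0.012. Needs about 1.5 to 3 N to slide, no spring.
- lock_top (a point): Middle of the top of the lock's fin, 97 mm above the table at reader x = -65 mm; reader y = -28 mm when the joint is 0. The fin reaches down to the foot, whose top is 53 mm above the table. On its right there are at least 65 mm of free bay for a finger.
- dish_stack: Bystander, to be left alone: two stacked clear dishes, 72 mm across, 30 mm high, loose on the reader's rear deck; origin at the underside centre
- tip_box: Bystander, to be left alone: blue box with clear top, 117 x 82 x 62 mm, loose, standing close to the reader's right side; origin at the underside centre
- beaker: Bystander, to be left alone: open glass cup, 68 mm across, 90 mm high, loose, close to the reader's left side; origin at the underside centre
- amber_bottle: Bystander, to be left alone: amber glass jar, 90 mm across, 170 mm high; origin at the underside centre
- clear_bottle: Bystander, to be left alone: clear bottle, 72 mm across, 150 mm high; origin at the underside centre
- timer: Bystander, to be left alone: flat white timer, 50 x 70 x 22 mm; origin at the underside centre
- mouse: Bystander, to be left alone: black computer mouse, 100 x 60 x 30 mm; origin at the underside centre

How it is judged:
By the outcome, as a careful person would: the job done as asked, in the order asked, and still so for the second after the job is handed in, with the robot touching nothing.
It also fails if it takes over 61 s, if anything falls off the work surface, if the arm or the gripper's body presses on something with over 40 N, if the wrist force passes 120 N, or if a joint passes its speed limit or range.

ROBOT

A 6-joint arm with a two-finger parallel gripper is mounted at the origin on the work surface. World frame = base frame: x ahead of the robot, y to its left, z up, the work surface at z = 0. Lengths are in m, angles in rad, forces in N, time in s.
With the tool pointing down it reaches from about 0.3 to 0.875 m from the base axis. Payload 6.4 kg.
Tool frame: the origin (TCP) lies midway between the tips of the shut fingers; the grasp point (between the pads) lies 19 mm behind it; z points along the fingers, y is the direction in which the jaws open and shut (so a half turn about z gives the same grasp; the last joint's range is limited). The gripper opens to 85 mm and grips with 20 to 120 N. Pads are 22 mm wide; open, the fingers measure 114 mm over their backs; the gripper's body (76 mm by 85 mm) begins 54 mm behind the grasp point. The pads swing forward as they close: fully open they stand 13 mm farther back than shut.
Start: joints at [1.001, 0.181, 1.607, -0, 1.354, -0.206], TCP at [0.205, 0.537, 0.231] pointing down, gripper open.
Joint ranges: [-2.99, 2.99], [-0.89, 2.07], [0.3, 2.58], [-1.14, 4.28], [0, 2.63], [-3.12, 3.12]. Speed limits (rad/s): [2.57, 2.57, 3.01, 3.14, 3.14, 3.14].

INTERFACE

Orientations are given as a unit quaternion [w, x, y, z].
In Python, from bench import get_obs, camera, hand_in gives the robot as it stands.
- The arm moves only by the tool drive_tool, never from a script. Its argument "deltas" is a list of rows, each a list of 2 entries, a list of its own where there are three numbers: the shift along the world's x, y, z in m, then the turn about the world's z in rad. A call has 1 to 10 rows; each row shifts and turns the pose as measured when the row begins; what a row does not reach is not made up. A row lasts 1/10 s, in which the tool goes at most 50 mm and 8.59 degrees, less where a joint would pass 70% of its speed; a pose out of reach is approached as far as the arm can. A call is refused whole if a number of a shift passes 0.05 or a number of a turn 0.15, either way. A call with a gripper value outside its range is refused whole. "gripper" is the opening, from 0 (shut) to 1 (fully open), set as the call begins (left out, the last holds). The fingers move at their own pace and stop on an object; the grip force is fixed at half the most. Time passes only in rows, so rows that do not move let the fingers close. It gives the time, the measured TCP pose, the force and the opening at its end, in the units of the state.
- get_obs(): the state, without advancing time (a new reading comes with each control period).
- camera(name): name is "side" or "top"; returns a dict with "frame" (480x640x3 uint8, red, green, blue), "fx", "fy", "cx", "cy" (pixels), "k1" (the pictures are not rectified: a ray, as slopes to the right and down, at radius r is drawn at 1 + k1 r^2 times it, then the intrinsics apply), "eye" and "attitude" of the camera in the world. Camera axes: x right, y down, z forward; pixel columns grow to the right and rows downward; lengths in m; the calibration is good to about 2 mm. A picture is of the moment at which its call begins. There is no depth.
- hand_in(): hands the job in, once; it reports no verdict.
The state is a dict: "time_s": time; "q": joint angles; "dq": joint speeds; "joint_efforts": joint torques, N m; "eef_pos": TCP position; "eef_rot": TCP orientation; "wrist_force": force on the tool from outside, world axes, zero at the start; "torque": the same for the moment, N m; "opening": opening from 0.0 (shut) to 1.0 (fully open).
Only numpy, scipy, OpenCV 4.12 (cv2) and the standard library are available. Lean on these libraries where they do the work, as an engineer would, in place of code of your own. Each camera call takes 0.05 s, during which the arm holds its last target.

## Working session

There is one attempt and no reset: what is moved stays moved. The work goes in short steps, Python scripts to look and compute and a tool call to move; the robot and the scene stay as the last step left them, time stands still between calls to the robot, and variables do not carry over. Pictures are saved under pics/ and viewed, and the job is handed in when it is done.

Besides the shell and the picture viewer there is one more tool, called after ">>>" as name(argument=value, ...), one argument or row to a line, values as JSON. drive_tool: Moves the arm, as the interface text tells. Its arguments: {"type":"object","properties":{"deltas":{"type":"array","items":{"type":"array"}},"gripper":{"type":"number"}},"required":["deltas"]}

```bash
mkdir -p pics; ls; python3 - <<'E'
from bench import get_obs,camera
import cv2
print(get_obs())
for n in("side","top"):
    c=camera(n); cv2.imwrite(f"pics/{n}0.png",c["frame"][:,:,::-1]); print({k:v for k,v in c.items() if k!="frame"})
E
```

```text
pics
{'time_s': 0.0, 'q': array([ 1.00070521e+00,  1.81552810e-01,  1.60799237e+00, -2.61583803e-06,
        1.35384082e+00, -2.06315210e-01]), 'dq': array([ 6.60312207e-04,  7.79043840e-04, -5.23587403e-04,  1.61002860e-04,
        1.56120343e-03, -6.16396427e-05]), 'joint_efforts': array([ 1.43688172e-03, -4.44850087e+01, -3.51356220e+01, -1.52324992e-05,
        8.46719515e-03, -4.02018532e-05]), 'eef_pos': array([0.20427279, 0.53689438, 0.23038512]), 'eef_rot': array([-3.38231863e-04,  1.80886355e-01,  9.83503596e-01, -8.30435323e-04]), 'wrist_force': array([-0.5335618 ,  0.10100076, -0.59867457]), 'torque': array([ 0.00054366, -0.03688246, -0.01481636]), 'opening': 1.001464952239609}
{'fx': 465.5118755781113, 'fy': 465.5118755781113, 'cx': 314.2083186762163, 'cy': 237.69020922952092, 'k1': -0.08016037219354047, 'eye': array([ 0.21578909, -0.71092412,  0.88883834]), 'attitude': array([-0.37961655,  0.89697037, -0.20872489,  0.08814395])}
{'fx': 457.5899183118374, 'fy': 457.5899183118374, 'cx': 312.2840245365315, 'cy': 244.04282473269558, 'k1': -0.03155873516502443, 'eye': array([ 0.37663486, -0.00274358,  1.08854653]), 'attitude': array([ 0.06505944, -0.69579398,  0.71259506, -0.06201846])}
```

View pics/side0.png

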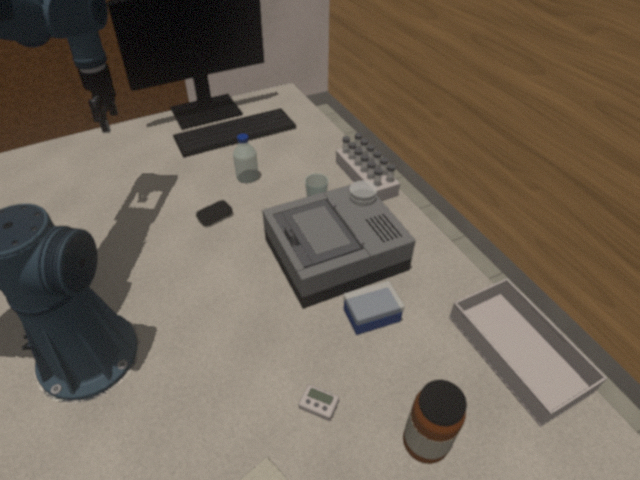

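View pics/top0.png

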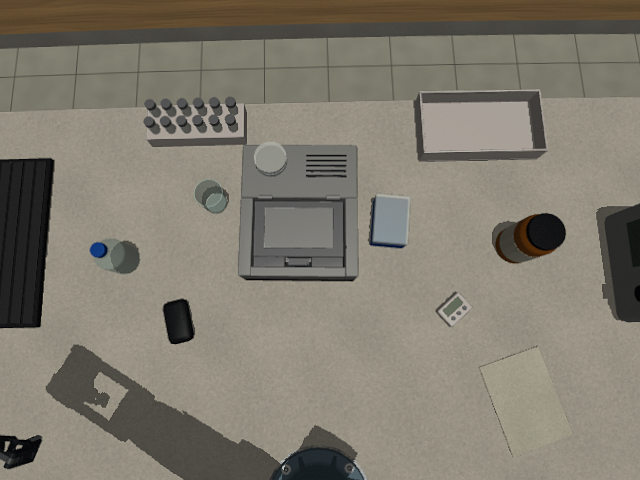

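```bash
cat > h.py <<'E'
import numpy as np,cv2
from scipy.spatial.transform import Rotation as R
from bench import get_obs,camera
def cal(c):
    q=np.array(c["attitude"]); Rm=R.from_quat(np.r_[q[1:],q[0]]).as_matrix()
    return Rm,np.array(c["eye"])
def ray(c,uv):
    Rm,e=cal(c); d=np.array([(uv[0]-c["cx"])/c["fx"],(uv[1]-c["cy"])/c["fy"]]); s=d.copy()
    for _ in range(20): s=d/(1+c["k1"]*(s@s))
    v=Rm@np.r_[s,1]; return e,v/np.linalg.norm(v)
def proj(c,p):
    Rm,e=cal(c); v=Rm.T@(np.array(p)-e); s=v[:2]/v[2]; s=s*(1+c["k1"]*(s@s))
    return np.array([s[0]*c["fx"]+c["cx"],s[1]*c["fy"]+c["cy"]])
def tri(cs,uvs):
    A=np.zeros((3,3));b=np.zeros(3)
    for c,u in zip(cs,uvs):
        e,d=ray(c,u); P=np.eye(3)-np.outer(d,d); A+=P;b+=P@e
    return np.linalg.solve(A,b)
def atz(c,uv,z):
    e,d=ray(c,uv); return e+d*(z-e[2])/d[2]
def crop(c,x0,y0,x1,y1,s,name):
    f=cv2.resize(c["frame"][y0:y1,x0:x1,::-1],None,fx=s,fy=s,interpolation=cv2.INTER_CUBIC); 
    f=cv2.convertScaleAbs(f,alpha=1.5,beta=10); cv2.imwrite("pics/"+name,f)
E
python3 - <<'E'
from h import *
t=camera("top");s=camera("side")
crop(t,225,135,425,285,4,"t1.png");crop(s,250,165,420,310,4,"s1.png")
E
```

```text
(no output)
```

View pics/t1.png

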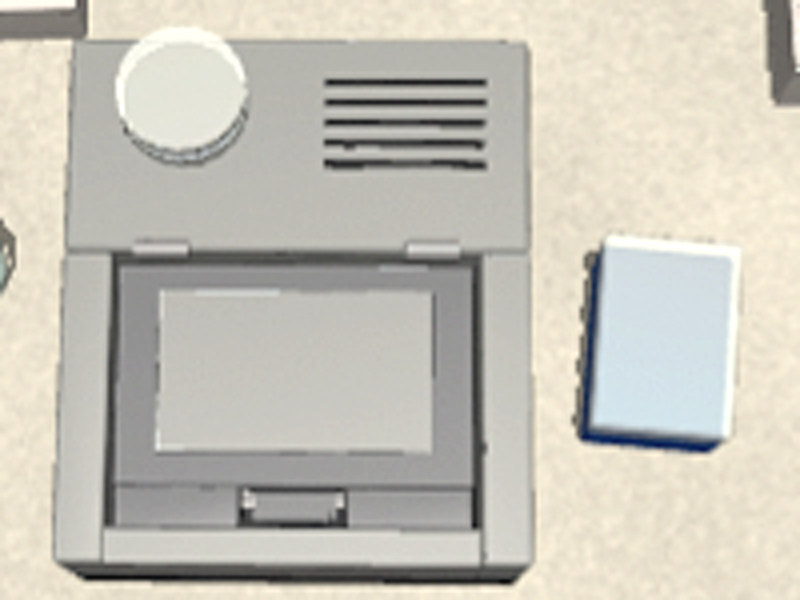

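View pics/s1.png

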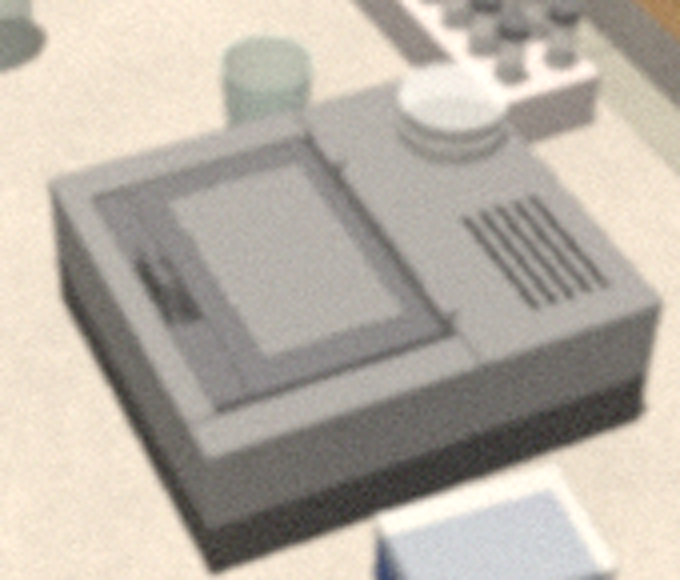

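```bash
python3 - <<'E'
from h import *
from scipy.optimize import least_squares
t=camera("top");s=camera("side")
def px(o,p): return np.array(o)+(np.array(p)+.5)/4-.5
C={'FL':(-.15,.13),'FR':(-.15,-.13),'RL':(.15,.13),'RR':(.15,-.13)}
T={'FL':(57,563),'FR':(532,565),'RL':(76,42),'RR':(526,42)}
S={'FL':(52,187),'FR':(208,458),'RR':(660,300)}
for k in('FL','FR','RR'): print(k,tri([t,s],[px((225,135),T[k]),px((250,165),S[k])]))
print(proj(t,(.2043,.5369,.2304)),proj(s,(.2043,.5369,.2304)))
def w(p,l): 
    c,sn=np.cos(p[2]),np.sin(p[2]); return np.array([p[0]+c*l[0]-sn*l[1],p[1]+sn*l[0]+c*l[1],l[2]])
def f(p,use):
    r=[]
    for cam,o,D,nm in((t,(225,135),T,'t'),(s,(250,165),S,'s')):
        if nm in use:
            for k,v in D.items(): r+=list(proj(cam,w(p,(*C[k],.11)))-px(o,v))
    return np.array(r)
for use in('t','s','ts'):
    q=least_squares(f,[.5,0,0],args=(use,)); print(use,q.x,np.round(q.fun,1))
p=q.x
print('tab',w(p,(-.13,0,.125)),'lock',w(p,(-.065,-.028,.097)),'hinge',w(p,(.022,0,.113)))
def unpx(o,u): return (u-np.array(o)+.5)*4-.5
print('tab top corners in crop',[unpx((225,135),proj(t,w(p,(-.13,y,.134)))) for y in(.02,-.02)],[unpx((250,165),proj(s,w(p,(-.13,y,.134)))) for y in(.02,-.02)])
E
```

```text
FL [0.49297751 0.15881351 0.10658965]
FR [ 0.48465781 -0.09665149  0.11164957]
RR [ 0.77978478 -0.10524646  0.11315686]
[ 20.15317911 429.26740472] [111.05590333 127.82657577]
t [ 0.63513082  0.02684653 -0.02895803] [-1.1  0.5  1.2  0.7 -1.1 -0.9  1.  -0.6]
s [ 0.63961467  0.02886899 -0.02418628] [-1.7 -1.6  0.1  0.7  1.5  0.1]
ts [ 0.63673182  0.02713705 -0.02667379] [-1.  -0.1  1.2 -0.2 -1.4 -1.4  0.7 -1.4 -2.4 -1.  -1.   1.6  0.9  1.1]
tab [0.50677807 0.03060423 0.125     ] lock [0.57100817 0.0008806  0.097     ] hinge [0.658724   0.02655029 0.113     ]
tab top corners in crop [array([255.12249657, 520.45510801]), array([331.15830407, 520.65248009])] [array([133.64372606, 252.78868092]), array([159.32422015, 295.35537253])]
```

>>> drive_tool(
  deltas=[
    [[0.02,-0.045,0],0.11],
    [[0.022,-0.046,0],0.11],
    [[0.022,-0.046,0],0.11],
    [[0.022,-0.046,0],0],
    [[0.022,-0.046,0],0],
    [[0.022,-0.046,0],0],
    [[0.022,-0.046,0],0],
    [[0.022,-0.046,0],0],
    [[0.022,-0.046,0],0],
    [[0.022,-0.046,0],0],
  ],
  gripper=0,
)

```text
time_s: 1.3
eef_pos: [0.4154, 0.0843, 0.2314]
eef_rot: [0.003, 0.004, 1.0, 0.001]
wrist_force: [0.6, 0.6, 0.0]
opening: -0.001
```

>>> drive_tool(
  deltas=[
    [[0.02,-0.03,0],-0.02],
    [[0.025,-0.023,-0.03],0],
    [[0,0,-0.04],0],
    [[0,0,-0.035],0],
    [[0,0,0],0],
    [[0,0,0],0],
  ],
)

```text
time_s: 1.9
eef_pos: [0.4664, 0.0207, 0.1271]
eef_rot: [0.007, 0.02, 1.0, -0.001]
wrist_force: [0.7, 0.1, 0.1]
opening: 0.002
```

```bash
python3 - <<'E'
from h import *
o=get_obs();print(o['eef_pos'],o['eef_rot'],o['wrist_force'],o['time_s'])
t=camera("top");s=camera("side")
crop(t,225,185,385,305,5,"t2.png");crop(s,230,165,390,285,5,"s2.png")
E
```

```text
[0.46635423 0.02070459 0.1270632 ] [ 7.16052212e-03  2.00423080e-02  9.99773141e-01 -8.35976494e-04] [0.69113051 0.13861413 0.1472965 ] 1.9
```

View pics/t2.png

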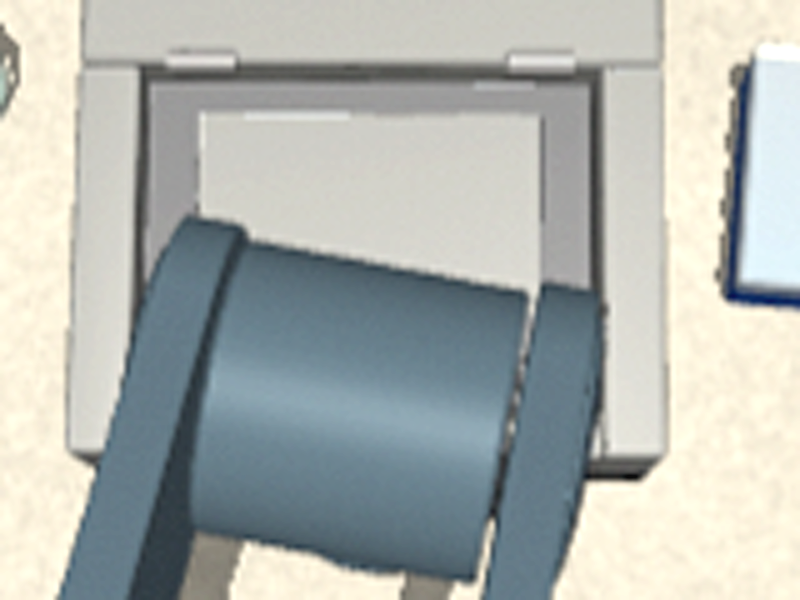

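View pics/s2.png

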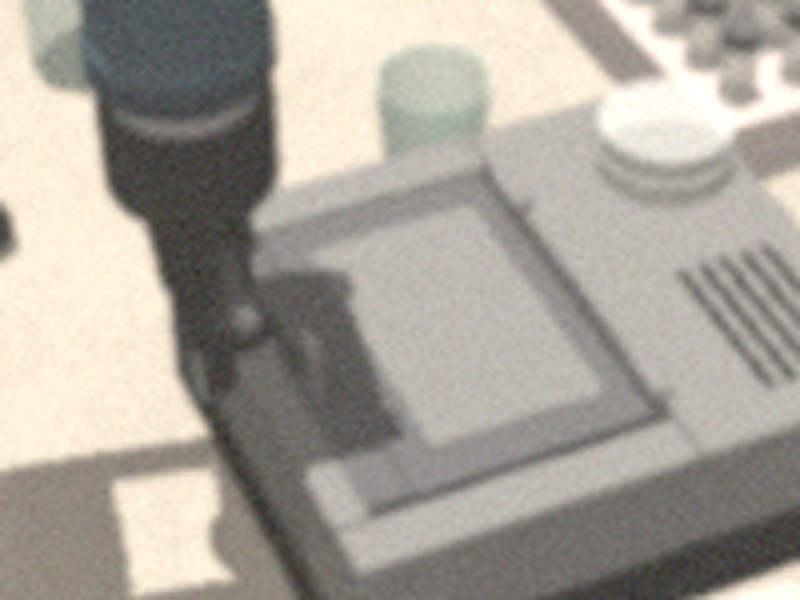

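>>> drive_tool(
  deltas=[
    [[0.005,0.009,-0.008],0.01],
    [[0.01,0.001,0],0],
    [[0.006,0,0],0],
    [[0.004,0,0],0],
    [[0,0,0],0],
  ],
)

```text
time_s: 2.5
eef_pos: [0.4976, 0.0327, 0.1246]
eef_rot: [0.013, 0.013, 1.0, -0.002]
wrist_force: [-0.9, -0.2, -0.4]
opening: 0.005
```

>>> drive_tool(
  deltas=[
    [[0,0,-0.005],0],
    [[0,0,0],0],
  ],
)

```text
time_s: 2.7
eef_pos: [0.4971, 0.0327, 0.1191]
eef_rot: [0.012, 0.013, 1.0, -0.002]
wrist_force: [-1.2, 0.7, -1.0]
opening: 0.004
```

>>> drive_tool(
  deltas=[
    [[0.004,0,0],0],
    [[0.004,0,0],0],
    [[0.003,0,0],0],
    [[0,0,0],0],
  ],
)

```text
time_s: 3.1
eef_pos: [0.5066, 0.0326, 0.1188]
eef_rot: [0.009, 0.013, 1.0, -0.002]
wrist_force: [-5.4, -0.1, 4.3]
opening: -0.005
```

>>> drive_tool(
  deltas=[
    [[0.004,0,0.001],0],
    [[0.001,0,0.004],0],
    [[0,0,0.005],0],
    [[0,0,0.006],0],
    [[0,0,0.006],0],
  ],
)

```text
time_s: 3.6
eef_pos: [0.5061, 0.0328, 0.1369]
eef_rot: [0.001, 0.013, 1.0, -0.001]
wrist_force: [0.3, 0.6, -0.5]
opening: -0.0
```

```bash
python3 - <<'E'
from h import *
o=get_obs();print(o['eef_pos'],o['eef_rot'],o['wrist_force'],o['time_s'])
s=camera("side")
crop(s,230,165,390,285,5,"s3.png")
E
```

```text
[0.5061478  0.03275179 0.13692596] [ 0.00142733  0.01294362  0.99991445 -0.00123216] [ 0.34043845  0.60252204 -0.46043897] 3.6
```

View pics/s3.png

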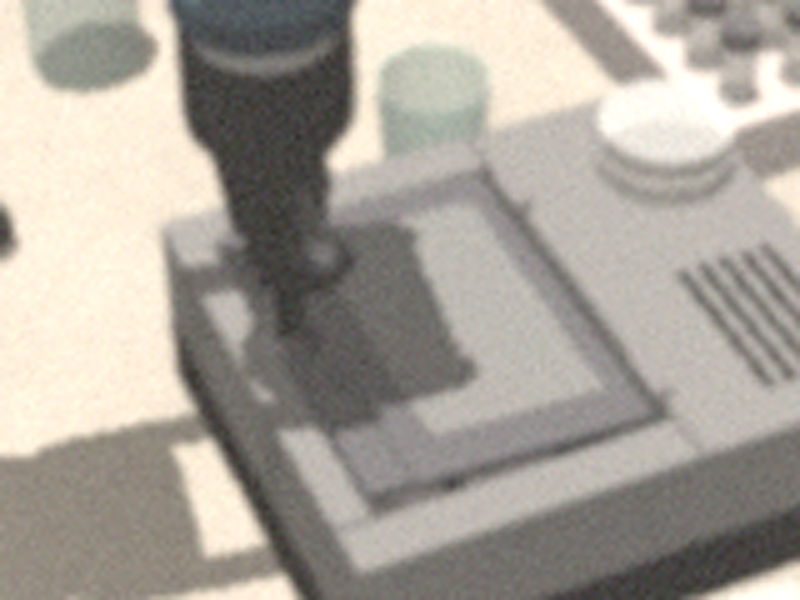

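>>> drive_tool(
  deltas=[
    [[-0.02,0,0.03],0],
    [[-0.05,0,0.03],0],
    [[-0.05,0,0],0],
    [[-0.05,0,0],0],
  ],
)

```text
time_s: 4.05
eef_pos: [0.3471, 0.0312, 0.1979]
eef_rot: [0.007, 0.013, 1.0, -0.002]
wrist_force: [-0.4, 0.1, 1.5]
opening: 0.002
```

```bash
python3 - <<'E'
from h import *
o=get_obs();print(o['eef_pos'],o['eef_rot'],o['wrist_force'],o['time_s'])
t=camera("top");s=camera("side")
crop(t,225,185,385,305,5,"t4.png");crop(s,230,165,390,285,5,"s4.png")
E
```

```text
[0.34707092 0.03124117 0.19786896] [ 0.00673755  0.01291435  0.99989175 -0.00207531] [-0.44603414  0.09531176  1.52956035] 4.05
```

View pics/t4.png

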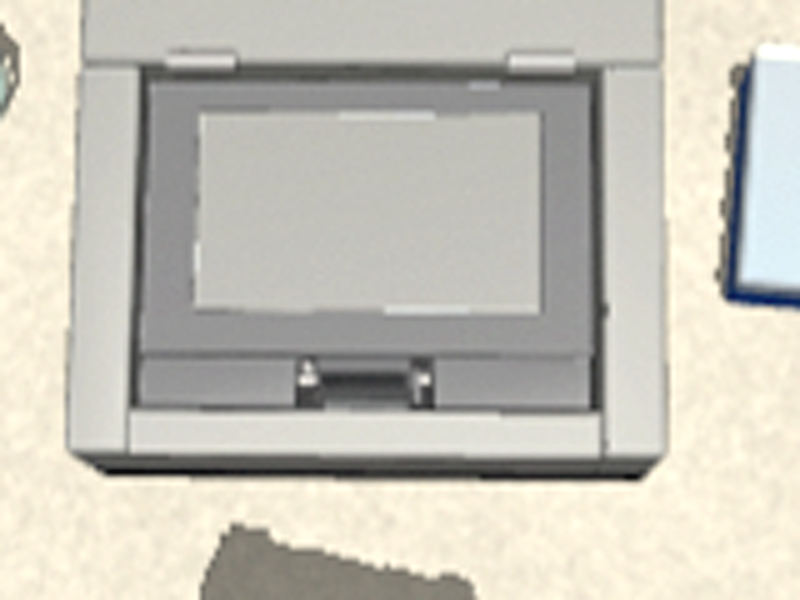

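View pics/s4.png

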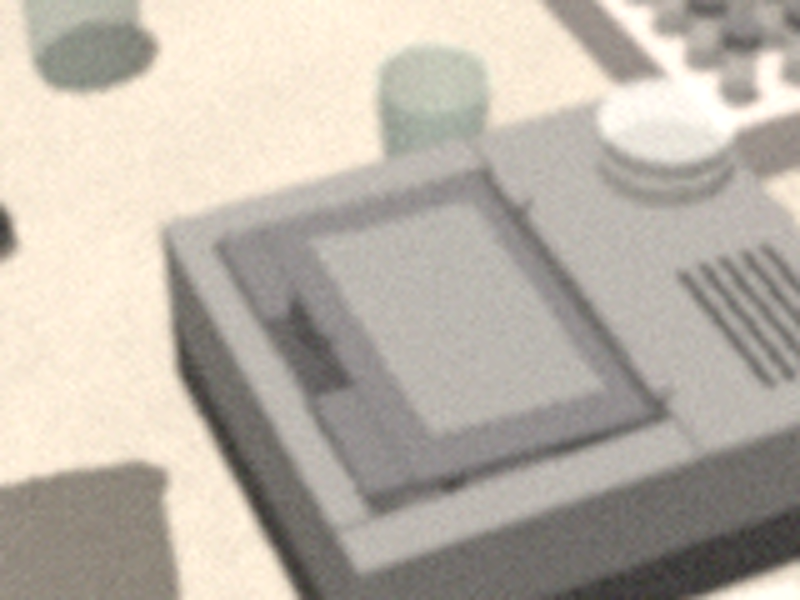

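```bash
python3 - <<'E'
from h import *
t=camera("top");s=camera("side")
p=[.6367,.0271,-.0267]
def w(l): 
    c,sn=np.cos(p[2]),np.sin(p[2]); return np.array([p[0]+c*l[0]-sn*l[1],p[1]+sn*l[0]+c*l[1],l[2]])
def cr(o,u): return np.round((u-np.array(o)+.5)*5-.5)
for a in(0,.05,.1,.15,.2):
    x=.022-.153*np.cos(a)-.003*np.sin(a)*-1; z=.113+.153*np.sin(a)-.003*np.cos(a)
    print(a,z,[cr((225,185),proj(t,w((x,y,z)))) for y in(.098,-.098)],[cr((230,165),proj(s,w((x,y,z)))) for y in(.098,-.098)])
E
```

```text
0 0.11 [array([142., 410.]), array([596., 411.])] [array([210., 256.]), array([365., 518.])]
0.05 0.1176505621172289 [array([139., 407.]), array([597., 408.])] [array([210., 244.]), array([366., 506.])]
0.1 0.12528950025113064 [array([137., 403.]), array([598., 404.])] [array([210., 233.]), array([367., 494.])]
0.15 0.13289772103465256 [array([135., 398.]), array([599., 399.])] [array([211., 220.]), array([369., 482.])]
0.2 0.14045620787812066 [array([132., 392.]), array([601., 393.])] [array([213., 208.]), array([372., 469.])]
```

>>> drive_tool(
  deltas=[
    [[0.05,0.001,-0.02],0],
    [[0.05,0,-0.03],0],
    [[0.025,0,-0.02],0],
    [[0,0,-0.005],0],
    [[0,0,0],0],
  ],
)

```text
time_s: 4.75
eef_pos: [0.4777, 0.0307, 0.1304]
eef_rot: [0.018, 0.014, 1.0, -0.004]
wrist_force: [-0.6, 0.2, -0.1]
opening: -0.004
```

>>> drive_tool(
  deltas=[
    [[0.006,0.001,-0.009],0],
    [[0.008,0,-0.001],0],
    [[0.006,0,0],0],
    [[0.005,0,0],0],
    [[0.004,0,0],0],
    [[0.003,0,0],0],
  ],
)

```text
time_s: 5.35
eef_pos: [0.509, 0.0316, 0.1208]
eef_rot: [0.014, 0.013, 1.0, -0.004]
wrist_force: [-7.6, -1.2, 1.9]
opening: 0.001
```

>>> drive_tool(
  deltas=[
    [[0.004,0,0],0],
    [[0.002,0,0.004],0],
    [[0.002,0,0.005],0],
    [[0.002,0,0.005],0],
  ],
)

```text
time_s: 5.75
eef_pos: [0.5079, 0.0316, 0.131]
eef_rot: [0.001, 0.013, 1.0, -0.004]
wrist_force: [-7.4, -1.7, -0.5]
opening: -0.004
```

>>> drive_tool(
  deltas=[
    [[0.005,0,0.003],0],
    [[0.004,0,0.004],0],
    [[0.004,0,0.004],0],
  ],
)

```text
time_s: 6.05
eef_pos: [0.5127, 0.0315, 0.1398]
eef_rot: [-0.009, 0.012, 1.0, -0.005]
wrist_force: [-8.4, -1.7, -0.3]
opening: -0.0
```

```bash
python3 - <<'E'
from h import *
o=get_obs();print(o['eef_pos'],o['eef_rot'],o['wrist_force'],o['time_s'])
s=camera("side")
crop(s,230,165,390,285,5,"s5.png")
E
```

```text
[0.51266239 0.03152131 0.13975428] [-0.00936648  0.0122737   0.99986881 -0.00489712] [-8.38675502 -1.67220048 -0.30075013] 6.05
```

View pics/s5.png

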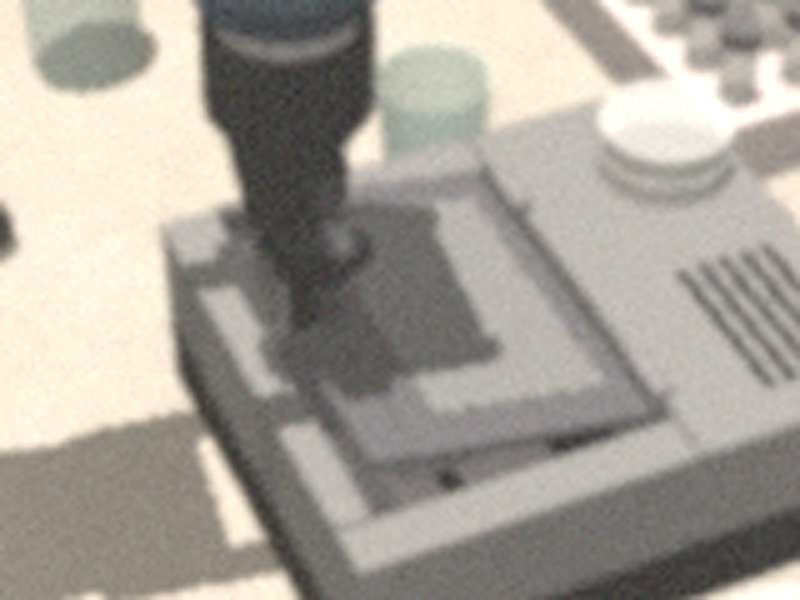

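>>> drive_tool(
  deltas=[
    [[0.005,0,0.005],0],
    [[0.005,0,0.005],0],
    [[0.005,0,0.006],0],
    [[0.005,0,0.006],0],
  ],
)

```text
time_s: 6.5
eef_pos: [0.5204, 0.0313, 0.1589]
eef_rot: [-0.025, 0.012, 1.0, -0.006]
wrist_force: [-9.9, -1.8, 2.7]
opening: -0.001
```

```bash
python3 - <<'E'
from h import *
o=get_obs();print(o['eef_pos'],o['eef_rot'],o['wrist_force'],o['time_s'])
s=camera("side")
crop(s,230,165,390,285,5,"s6.png")
E
```

```text
[0.52039476 0.0312686  0.1588747 ] [-0.02489333  0.0118067   0.99960516 -0.0055173 ] [-9.92975749 -1.76198293  2.71173198] 6.5
```

View pics/s6.png

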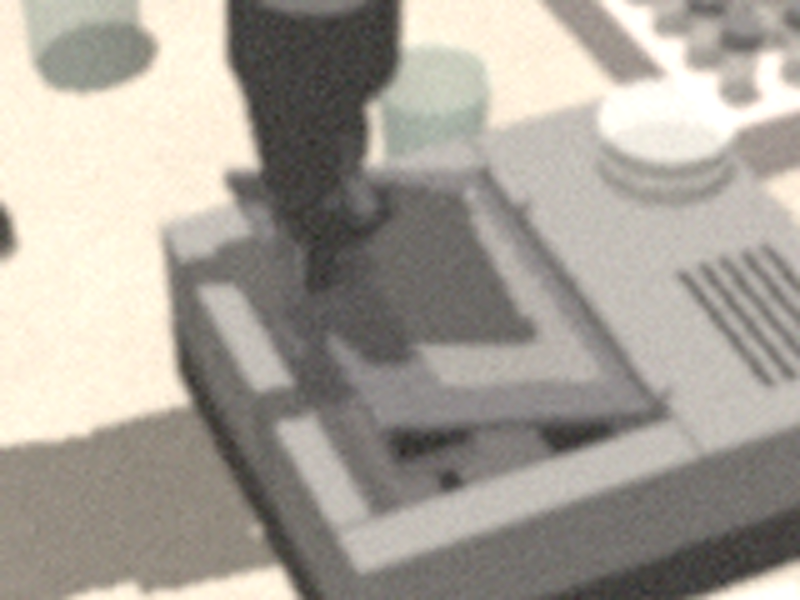

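>>> drive_tool(
  deltas=[
    [[-0.04,0,0],0],
    [[-0.02,0.03,-0.005],0],
    [[0,0.03,-0.012],0],
    [[0,0,0],0],
  ],
)

```text
time_s: 6.95
eef_pos: [0.4605, 0.0915, 0.1441]
eef_rot: [-0.023, 0.013, 1.0, -0.006]
wrist_force: [0.1, -0.3, 0.3]
opening: -0.001
```

```bash
python3 - <<'E'
from h import *
o=get_obs();print(o['eef_pos'],o['eef_rot'],o['wrist_force'],o['time_s'])
s=camera("side")
crop(s,230,165,390,285,5,"s7.png")
E
```

```text
[0.46047126 0.09151895 0.14412593] [-0.0231497   0.01346067  0.99962563 -0.00561242] [ 0.08956176 -0.25516724  0.29317613] 6.95
```

View pics/s7.png

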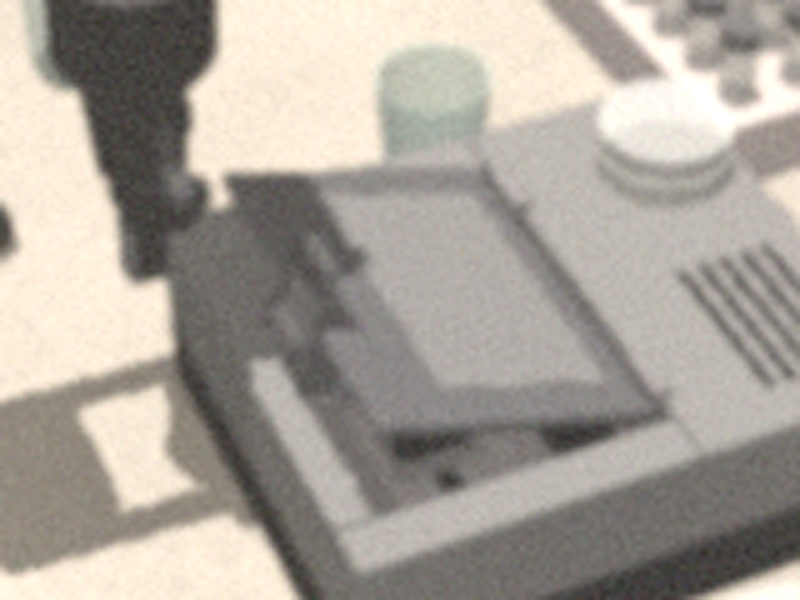

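>>> drive_tool(
  deltas=[
    [[0.02,0,-0.006],0],
    [[0.015,0,0],0],
    [[0.006,0,0],0],
    [[0.004,0,0.001],0],
  ],
)

```text
time_s: 7.4
eef_pos: [0.5024, 0.0894, 0.1407]
eef_rot: [-0.029, 0.013, 0.999, -0.006]
wrist_force: [-20.2, 2.7, 3.3]
opening: 0.003
```

>>> drive_tool(
  deltas=[
    [[0.003,0,0.008],0],
    [[0.004,0,0.01],0],
    [[0.005,0,0.01],0],
  ],
)

```text
time_s: 7.7
eef_pos: [0.5104, 0.0885, 0.1678]
eef_rot: [-0.035, 0.013, 0.999, -0.006]
wrist_force: [-4.8, 1.1, -1.3]
opening: 0.003
```

```bash
python3 - <<'E'
from h import *
s=camera("side")
crop(s,230,145,390,265,5,"s8.png")
E
```

```text
(no output)
```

View pics/s8.png

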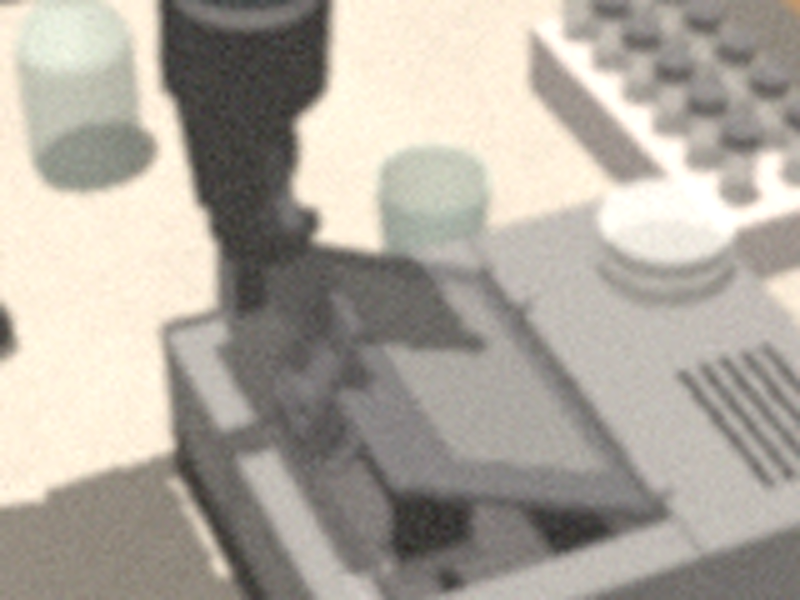

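>>> drive_tool(
  deltas=[
    [[0.007,0,0.008],0],
    [[0.007,0,0.009],0],
    [[0.008,0,0.009],0],
    [[0.008,0,0.009],0],
  ],
)

```text
time_s: 8.15
eef_pos: [0.5375, 0.0877, 0.2094]
eef_rot: [-0.041, 0.013, 0.999, -0.006]
wrist_force: [-2.3, 0.5, -0.6]
opening: 0.001
```

```bash
python3 - <<'E'
from h import *
o=get_obs();print(o['eef_pos'],o['eef_rot'],o['wrist_force'],o['time_s'])
s=camera("side")
crop(s,230,145,390,265,5,"s9.png")
E
```

```text
[0.53754888 0.08766525 0.20940111] [-0.0407111   0.01318727  0.99906592 -0.00599889] [-2.26382486  0.50080495 -0.55155191] 8.15
```

View pics/s9.png

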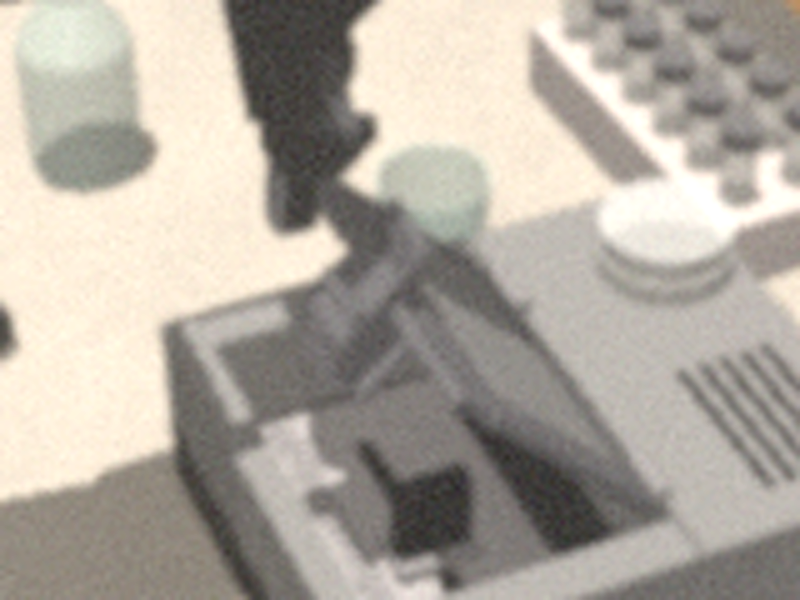

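>>> drive_tool(
  deltas=[
    [[0.011,0,0.006],0],
    [[0.011,0,0.006],0],
    [[0.012,0,0.005],0],
    [[0.012,0,0.003],0],
    [[0.012,0,0.002],0],
  ],
)

```text
time_s: 8.7
eef_pos: [0.5996, 0.0861, 0.2437]
eef_rot: [-0.037, 0.013, 0.999, -0.007]
wrist_force: [-2.2, 0.8, 2.4]
opening: 0.003
```

```bash
python3 - <<'E'
from h import *
o=get_obs();print(o['eef_pos'],o['eef_rot'],o['wrist_force'],o['time_s'])
s=camera("side")
crop(s,230,125,390,245,5,"s10.png")
E
```

```text
[0.59955938 0.08609889 0.2437131 ] [-0.03660097  0.01346591  0.99921419 -0.00707343] [-2.15643042  0.81472267  2.44175908] 8.7
```

View pics/s10.png

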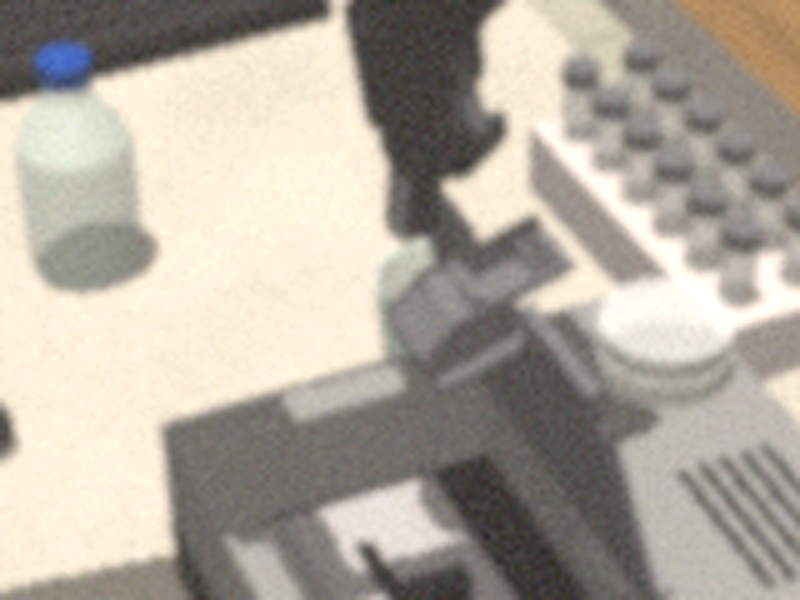

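>>> drive_tool(
  deltas=[
    [[0.012,0,0],0],
    [[0.012,0,-0.003],0],
    [[0.012,0,-0.004],0],
    [[0.01,0,-0.003],0],
  ],
)

```text
time_s: 9.15
eef_pos: [0.6514, 0.0845, 0.2387]
eef_rot: [-0.03, 0.014, 0.999, -0.008]
wrist_force: [-1.9, -0.7, 2.3]
opening: 0.002
```

```bash
python3 - <<'E'
from h import *
o=get_obs();print(o['eef_pos'],o['eef_rot'],o['wrist_force'],o['time_s'])
s=camera("side")
crop(s,250,115,410,235,5,"s11.png")
E
```

```text
[0.65136303 0.0844538  0.23867882] [-0.03041262  0.01409558  0.99940861 -0.00766985] [-1.85575224 -0.73498711  2.25397635] 9.15
```

View pics/s11.png

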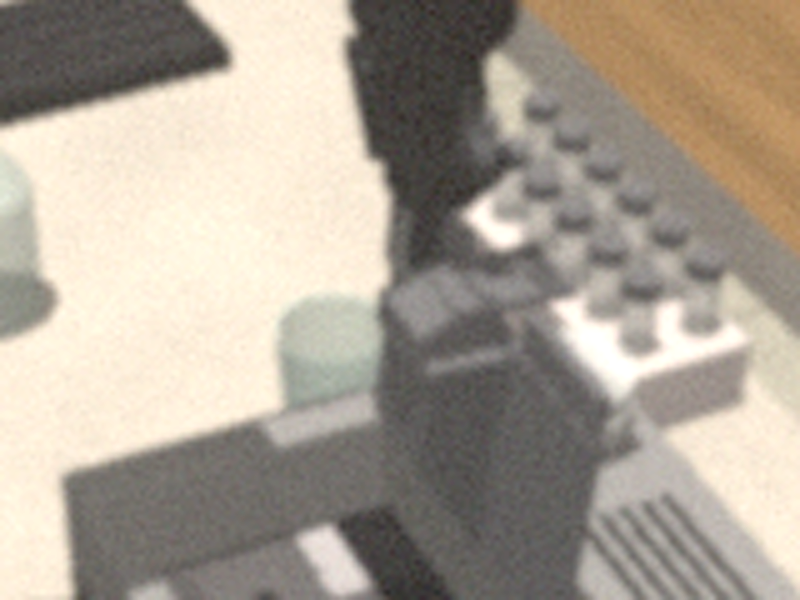

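>>> drive_tool(
  deltas=[
    [[0.007,0,0],0],
    [[0.006,0,0],0],
    [[0.003,0,0],0],
  ],
)

```text
time_s: 9.5
eef_pos: [0.6686, 0.0839, 0.2373]
eef_rot: [-0.031, 0.014, 0.999, -0.008]
wrist_force: [-1.8, 0.1, -1.0]
opening: 0.003
```

>>> drive_tool(
  deltas=[
    [[-0.03,0,0],0],
    [[-0.045,0,0],0],
    [[-0.045,0,0],0],
    [[-0.045,0,0],0],
    [[-0.04,0,0],0],
    [[0,0,0],0],
  ],
)

```text
time_s: 10.1
eef_pos: [0.4585, 0.0835, 0.2349]
eef_rot: [-0.03, 0.015, 0.999, -0.008]
wrist_force: [0.7, 1.7, 0.4]
opening: 0.003
```

```bash
python3 - <<'E'
from h import *
o=get_obs();print(o['eef_pos'],o['eef_rot'],o['wrist_force'],o['time_s'])
t=camera("top");s=camera("side")
crop(t,225,145,385,285,5,"t12.png");crop(s,250,145,410,285,5,"s12.png")
E
```

```text
[0.45851944 0.08349547 0.23491233] [-0.0295207   0.01454706  0.99942837 -0.00773528] [0.71066521 1.70279531 0.4186016 ] 10.1
```

View pics/t12.png

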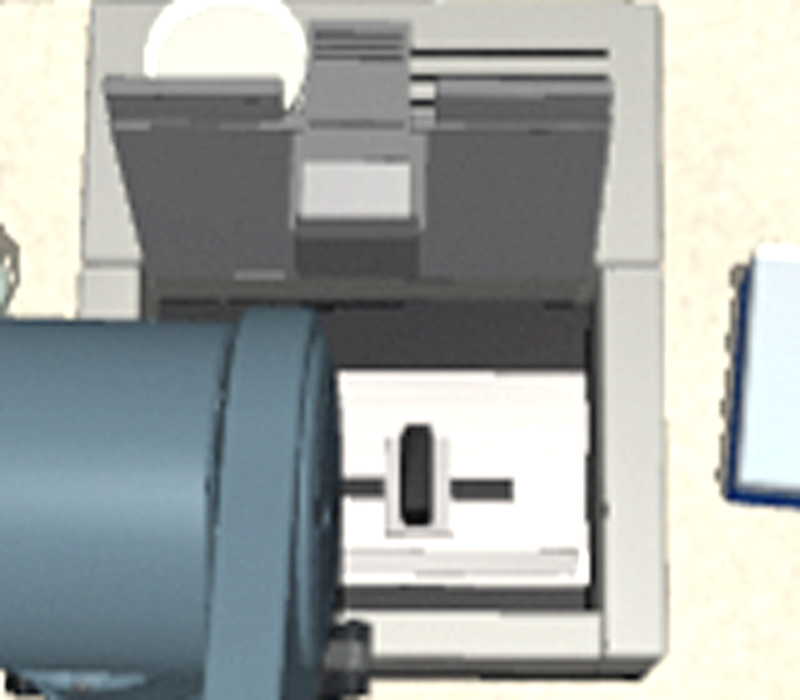

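View pics/s12.png

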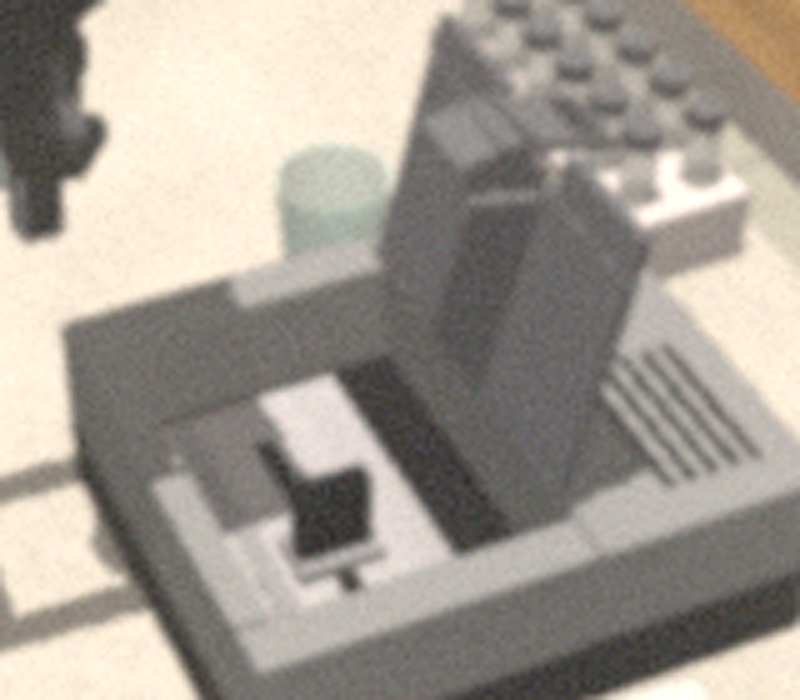

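```bash
python3 - <<'E'
from h import *
t=camera("top")
for u in((416,472),(401,472),(432,472),(416,425),(416,520),(513,490),(590,480)):
    print(u,atz(t,np.array((225,145))+(np.array(u)+.5)/5-.5,.097 if u[0]<500 else .05))
E
```

```text
(416, 472) [0.56861424 0.00905151 0.097     ]
(401, 472) [0.56877666 0.01567163 0.097     ]
(432, 472) [0.56844106 0.00199077 0.097     ]
(416, 425) [0.58981868 0.00859529 0.097     ]
(416, 520) [0.54712282 0.00951418 0.097     ]
(513, 490) [ 0.56815747 -0.03496842  0.05      ]
(590, 480) [ 0.57198309 -0.07065553  0.05      ]
```

>>> drive_tool(
  deltas=[
    [[0.015,-0.035,0],0],
    [[0.025,-0.04,0],0],
    [[0.03,-0.03,0],0],
    [[0.015,-0.005,0],0],
    [[0,0,0],0],
    [[0,0,0],0],
  ],
)

```text
time_s: 10.85
eef_pos: [0.561, -0.0337, 0.2378]
eef_rot: [-0.023, 0.014, 1.0, -0.008]
wrist_force: [-0.5, 0.0, 0.4]
opening: -0.001
```

>>> drive_tool(
  deltas=[
    [[-0.001,0,-0.03],0],
    [[0,0,-0.04],0],
    [[0,0,-0.03],0],
    [[0,0,-0.02],0],
    [[0,0,0],0],
  ],
)

```text
time_s: 11.35
eef_pos: [0.5601, -0.0304, 0.1159]
eef_rot: [-0.021, 0.012, 1.0, -0.009]
wrist_force: [0.3, -0.1, 0.3]
opening: 0.001
```

```bash
python3 - <<'E'
from h import *
o=get_obs();print(o['eef_pos'],o['eef_rot'],o['wrist_force'],o['time_s'])
t=camera("top");s=camera("side")
crop(t,225,145,385,285,5,"t13.png");crop(s,250,145,410,285,5,"s13.png")
E
```

```text
[ 0.56014543 -0.03043315  0.11585064] [-0.02062441  0.01234653  0.99967356 -0.008658  ] [ 0.26658894 -0.13948322  0.31054909] 11.35
```

View pics/s13.png

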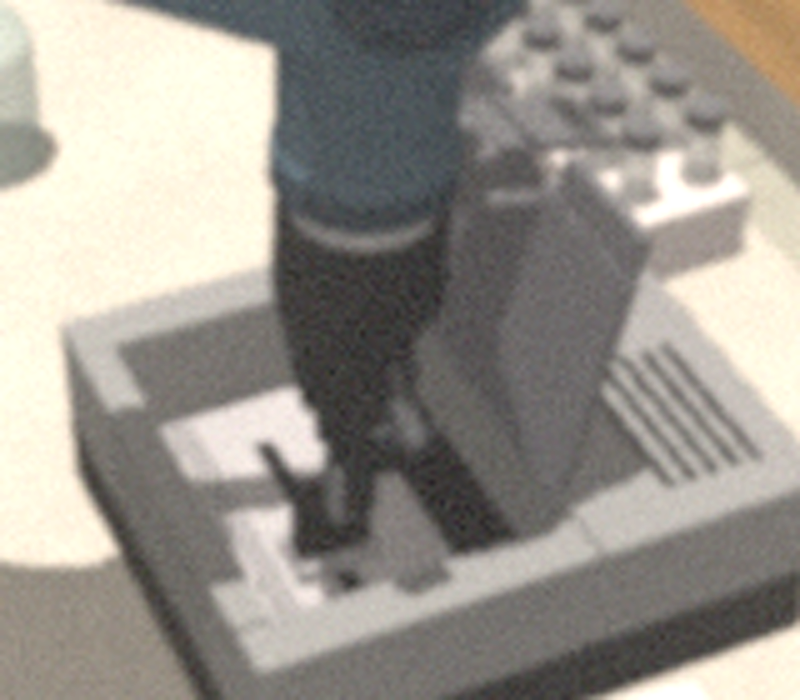

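>>> drive_tool(
  deltas=[
    [[-0.003,-0.007,-0.015],0],
    [[0,0,-0.015],0],
    [[0,0,-0.012],0],
    [[0,0,-0.003],0],
    [[0,0,0],0],
  ],
)

```text
time_s: 11.95
eef_pos: [0.562, -0.0392, 0.0748]
eef_rot: [-0.014, 0.012, 1.0, -0.01]
wrist_force: [-0.4, -0.8, -0.4]
opening: -0.0
```

>>> drive_tool(
  deltas=[
    [[-0.002,0.006,-0.003],0],
    [[0,0.01,0],0],
    [[0,0.007,0],0],
    [[0,0.006,0],0],
  ],
)

```text
time_s: 12.35
eef_pos: [0.5604, -0.0085, 0.0723]
eef_rot: [-0.014, 0.013, 1.0, -0.011]
wrist_force: [-0.6, -1.8, -0.7]
opening: 0.002
```

>>> drive_tool(
  deltas=[
    [[0,0.006,0],0],
    [[0,0.006,0],0],
    [[0,0.006,0],0],
    [[0,0.006,0],0],
    [[0,0.006,0],0],
  ],
)

```text
time_s: 12.85
eef_pos: [0.5612, 0.024, 0.073]
eef_rot: [-0.013, 0.012, 1.0, -0.011]
wrist_force: [1.0, -2.0, -1.1]
opening: 0.001
```

>>> drive_tool(
  deltas=[
    [[0,0.005,0],0],
    [[0,0.005,0],0],
    [[0,0.004,0],0],
  ],
)

```text
time_s: 13.15
eef_pos: [0.5615, 0.0384, 0.0732]
eef_rot: [-0.012, 0.012, 1.0, -0.012]
wrist_force: [-0.9, -18.2, -1.6]
opening: 0.0
```

>>> drive_tool(
  deltas=[
    [[0,0.002,0],0],
    [[0,0,0],0],
    [[0,-0.012,0],0],
    [[0,-0.01,0.01],0],
    [[-0.002,0,0.03],0],
    [[-0.003,0,0.04],0],
    [[-0.005,0,0.04],0],
    [[-0.03,0,0.04],0],
    [[-0.045,0,0.02],0],
    [[-0.045,0,0],0],
  ],
)

```text
time_s: 14.15
eef_pos: [0.43, 0.0111, 0.2616]
eef_rot: [-0.012, 0.013, 1.0, -0.014]
wrist_force: [1.1, -0.8, 0.8]
opening: 0.001
```

>>> drive_tool(
  deltas=[
    [[-0.04,0,0],0],
    [[-0.04,0.03,0],0],
    [[0,0.04,0],0],
    [[0,0.045,0],0],
    [[0,0.045,0],0],
    [[0,0.045,0],0],
    [[0,0,0],0],
    [[0,0,0],0],
  ],
)

```text
time_s: 14.95
eef_pos: [0.3425, 0.221, 0.2711]
eef_rot: [-0.003, 0.015, 1.0, -0.012]
wrist_force: [-0.1, -0.9, -0.7]
opening: -0.001
```

```bash
python3 - <<'E'
from h import *
o=get_obs();print(o['eef_pos'],o['eef_rot'],o['wrist_force'],o['time_s'])
t=camera("top");s=camera("side")
crop(t,225,145,385,285,5,"t14.png");crop(s,250,145,410,285,5,"s14.png")
cv2.imwrite("pics/tf.png",t["frame"][:,:,::-1])
E
```

```text
[0.34248356 0.22098954 0.27114429] [-0.00270363  0.01526256  0.99981078 -0.01175328] [-0.09813143 -0.90825185 -0.65914058] 14.95
```

View pics/t14.png

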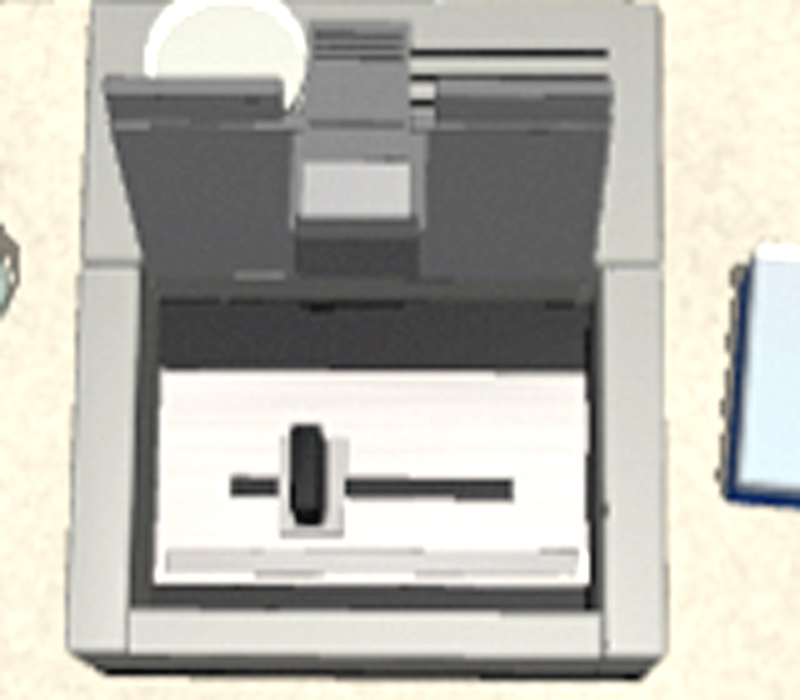

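View pics/s14.png

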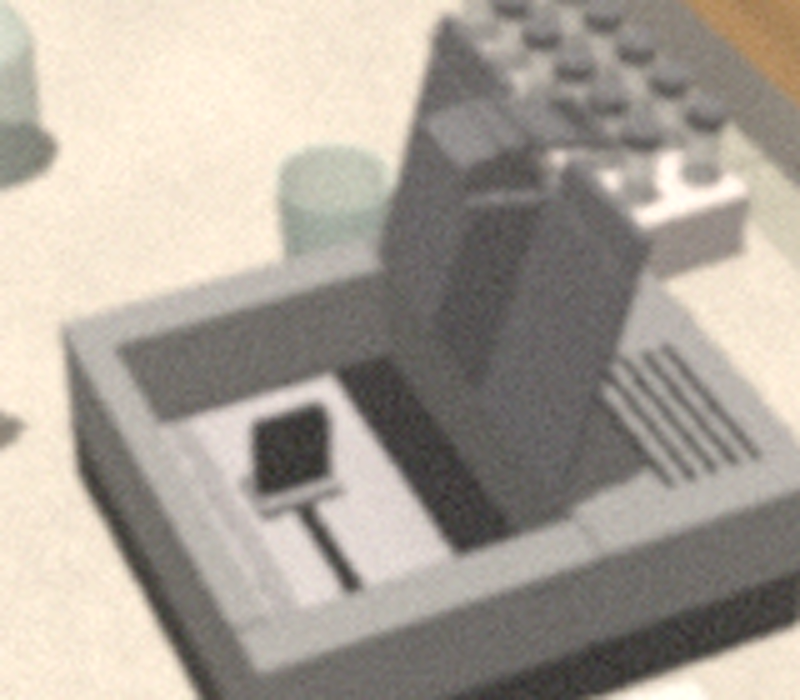

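View pics/tf.png

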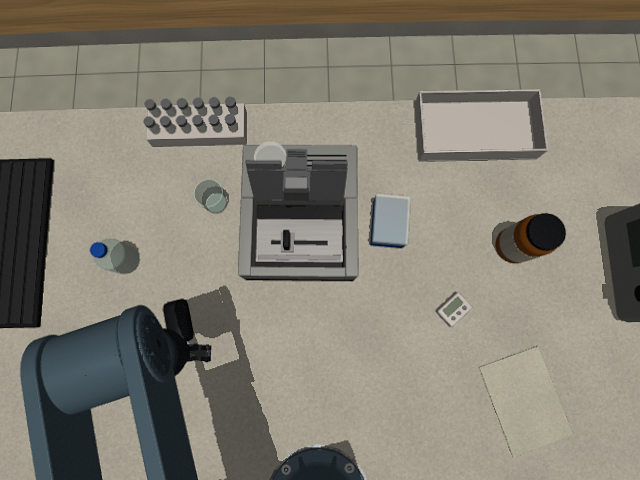

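```bash
python3 - <<'E'
from bench import hand_in
print(hand_in())
E
```

```text
the job is handed in; nothing more can be done
None
```

The transport lock is released and I've handed the job in at about 15 s on the robot's clock. The cover is open and leaning back, and the lock slide is fully left.

- **Cover:** I pressed the snap tab and lifted. My first lift slipped off the tab at about 0.05 rad, so I pressed it again and lifted the cover past the catch. I then pushed the left front edge up along its swing. It stands at about 1.78 rad, worked out from where the finger last touched it; the last pictures from both cameras show it leaning back with the arm clear.
- **Lock slide:** I pushed it left until the force rose from 2 N to 18 N, which I read as the end stop. In the top picture the fin moved about 48 mm from a start of about 8 mm, which gives the full 56 mm.
- **Bystanders:** In the last top picture the other things stand where they were at the start. The dish stack and the mouse are partly hidden there, by the cover and the arm. I only compared the pictures by eye and did not measure their positions.
- **Forces:** The highest wrist force I saw was about 20 N. I read it only at the end of each move, so brief peaks in between could be missed.
- **Disagreement:** The two cameras differed by about 4 mm on where the reader stands. I used a fit to both, and the contacts came where it predicted.

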